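# Open a push-and-turn bottle

### The arm

A 7-joint arm with a two-finger parallel gripper is mounted at the origin on a cart in front of the work surface, level with it; the furniture and walls round the work are solid. World frame = base frame: x ahead of the robot, y to its left, z up, the work surface at z = 0. Lengths are in m, angles in rad, forces in N, time in s.
With the tool pointing down it reaches from about 0.425 to 0.875 m from the base axis. Payload 4.7 kg.
Tool frame: the origin (TCP) lies where the fingers leave the gripper's body, on its centre line; the fingertips stand 70 mm ahead of it and the grasp point (between the pads) lies 51 mm ahead of it; z points along the fingers, y is the line along which they close (so a half turn about z gives the same grasp; the last joint's range is limited). The gripper opens to 87 mm and grips with 3 to 60 N. Pads are 19 mm wide; open, the fingers measure 117 mm over their backs; the gripper's body (75 mm by 190 mm) begins 51 mm behind the grasp point.
Start: joints at [-1.203, 0.321, -0.07, 1.45, 0.023, 1.371, -0.057], TCP at [0.225, 0.61, 0.292] pointing down, gripper open.
Joint ranges: [-2.86, 2.86], [-0.3, 2.09], [-1.38, 1.24], [0.06, 2.45], [-1.56, 4.7], [0.09, 2.05], [-2.69, 2.69]. Speed limits (rad/s): [2.57, 2.57, 3.14, 3.14, 3.14, 3.14, 3.14].

### API

Orientations are given as a rotation vector (axis times angle).
In Python, from bench import ctrl gives the robot as it stands.
- The arm moves only by the tool drive_tool, never from a script. Its argument "motion" is a list of rows, each a list of 3 entries, a list of its own where there are three numbers: the shift along the tool's x, y, z in cm, then the turn, a rotation vector about the tool's x, y, z in degrees, then the opening, from -1 (shut) to 1 (fully open). In form: [[[x, y, z], [ax, ay, az], claw], ...]. A call has 1 to 12 rows; each row shifts and turns the commanded pose from where the row before left it, along the tool's axes as they then stand; what a row does not reach is not made up. A row lasts 1/8 s, in which the tool goes at most 62.5 mm and 10.7 degrees, less where a joint would pass 70% of its speed; a pose out of reach is approached as far as the arm can. A call with a gripper value outside its range is refused whole. The fingers move at their own pace and stop on an object; "force" is the grip in N (left out, the last holds). Time passes only in rows, so rows that do not move let the fingers close. It gives the time, the measured TCP pose, the force, the opening and the grip force at its end, in the units of the state.
- ctrl.get_state(): the state, without advancing time (a new reading comes with each control period).
- ctrl.get_image(name): name is "scene" or "top" or "wrist"; returns the picture (384x512x3 uint8, red, green, blue); there is no depth.
- ctrl.calibration(name): a dict with "K" (3x3 intrinsics, pixels), "origin" and "attitude" of the camera in the world; the wrist camera has in their place "tool_from_camera" (4x4, takes a point from camera to tool coordinates, whose origin is the TCP and whose axes are the flange's). Camera axes: x right, y up, looking along -z (the intrinsics and any distortion apply to the point x, -y, -z); pixel columns grow to the right and rows downward; lengths in m; the calibration is good to about 2 mm. A picture is of the moment at which its call begins: read the wrist's pose just before it. calibration takes no time and is no camera call.
- ctrl.close_job(): hands the job in; it is judged then, once.
The state is a dict: "time": time; "joint_positions": joint angles; "qd": joint speeds; "joint_torque": joint torques, N m; "position": TCP position; "tool_rot": TCP orientation; "ft_force": force on the tool from outside, world axes, zero at the start; "torque": the same for the moment, N m; "grip_width": opening from 0.0 (shut) to 1.0 (fully open); "grip_force": force on a finger pad.
Only numpy, scipy, OpenCV 4.12 (cv2) and the standard library are available. Lean on these libraries where they do the work, as an engineer would, in place of code of your own. Each camera call takes 0.05 s, during which the arm holds its last target. There are 200 camera calls.

### The job

Take the push-and-turn safety cap off the bottle that is fixed in the bench holder: press the cap down fully, but not with excessive force, and turn it anticlockwise while it is held down. Then set the cap down, open side down, in the middle of the flat steel tray and let go of it; do not drop it, and leave the other things on the bench where they stand.

Things in the scene. Friction and masses are not known exactly. Their poses are not given: they have to be found in the camera images.
- cap_center (a point): Centre (half-way up, on the axis) of the loose ribbed round grey safety cap, z up: 49 mm across, 38 mm high, flat top 19 mm above this point, open rim 19 mm below; about 50 g. It has 2 mm of sideways play on the neck. Pressed down, it must be turned anticlockwise seen from above by over 55 degrees (80 is safe; at about 130 it meets a wall); then it lifts straight off.
- bottle_neck (a point): Point on the neck's axis where the closed cap's centre sits, z up, fixed. A spring pushes the cap up: 4 N at rest, 0.4 N more per mm. The cap goes down 3.5 to 12.5 mm to a hard stop; how deep differs and cannot be seen. Only in the last 1.5 mm before the stop does it clear the catch teeth, higher up it jams. Over 30 N between cap and bottle in any direction breaks the neck.
- bottle: White plastic bottle, 70 mm in diameter, in a 130 x 130 mm aluminium bench holder, fixed. Origin on the bench on the bottle's axis, z up. The body reaches 78 mm up, then a shoulder cone narrows to the neck at 92 mm. Closed, the cap's rim is 106 mm and its top 144 mm above the bench.
- tray: Flat square steel tray, 160 x 160 mm, fixed on the bench, empty; rim 9 mm high, wall and floor about 4 mm thick. Origin at the centre of its underside, on the bench.
- vial_a: Bystander: small clear vial with white cap, 24 mm across, 56 mm high, origin at its foot.
- vial_b: Bystander: small clear vial with white cap, 24 mm across, 56 mm high, origin at its foot.
- timer: Bystander: flat white bench timer, 58 x 66 x 20 mm, origin at the centre of its underside.
- small_beaker: Bystander: small glass beaker, 55 mm across, 56 mm high, origin at its foot.
- wash_bottle: Bystander: wash bottle with a bent spout, 65 mm across, 214 mm high, origin at its foot.
There are look-alikes about, which are no part of the job. What is shaped like the part that bears cap_center but brown is not meant.

How it is judged:
On the way:
1. the cap is off the bottle: lifted more than 35 mm above its closed position over the neck (z of cap_center in the frame of bottle above 0.16 m), for 0.1 s.
At the end, for the whole second after the job is handed in: The cap stands upright (within 0.15 rad), open side down, at rest on the tray floor, its axis within 40 mm of the tray's centre, let go (horizontal distance between cap_center and tray below 0.04 m and z of cap_center in the frame of tray between 0.016 and 0.03 m and angle between cap_center's own z axis and vertical below 0.15 rad and linear speed of cap below 0.02 m/s); the robot touches nothing.
It fails at once if more than 30 N between cap and bottle (contact force between cap and bottle above 30 N).
It fails at once if the cap is let go in the air: not touched by the fingers, away from the bottle and more than 20 mm above where it rests on the tray (contact force between the fingers and cap below 0.01 N and z of cap_center in the frame of tray above 0.045 m and horizontal distance between cap_center and bottle above 0.05 m).
It fails at once if a bystander is moved by more than 30 mm (distance of any of vial_a, vial_b, timer, small_beaker, wash_bottle from where it was at the start of the episode above 0.03 m).
It also fails if it takes over 72 s, if anything falls off the work surface, if the arm or the gripper's body presses on something with over 40 N, if the wrist force passes 120 N, or if a joint passes its speed limit or range.

## Working session

There is one attempt and no reset: what is moved stays moved. The work goes in short steps, Python scripts to look and compute and a tool call to move; the robot and the scene stay as the last step left them, time stands still between calls to the robot, and variables do not carry over. Pictures are saved under pics/ and viewed, at most 10 in all, crops included, and the job is handed in when it is done.

Besides the shell and the picture viewer there is one more tool, called after "Call:" by a JSON object that holds its "name" and its "arguments", one argument or row to a line. drive_tool: Moves the arm, as the interface text tells. Its arguments: {"type":"object","properties":{"motion":{"type":"array","items":{"type":"array"}},"force":{"type":"number"}},"required":["motion"]}

```bash
mkdir -p pics; python3 - <<'E'
from bench import ctrl
import cv2,numpy as np
s=ctrl.get_state();print({k:np.round(v,3).tolist() for k,v in s.items()})
for n in("scene","top","wrist"):
    c=ctrl.calibration(n);print(n,{k:np.round(np.array(v),4).tolist() for k,v in c.items()})
    cv2.imwrite(f"pics/{n}0.png",ctrl.get_image(n)[...,::-1])
a=cv2.imread("pics/scene0.png");b=cv2.imread("pics/top0.png")
E
```

```text
{'time': 0.0, 'joint_positions': [-1.203, 0.322, -0.07, 1.452, 0.023, 1.371, -0.057], 'qd': [-0.001, -0.001, 0.001, -0.002, 0.0, 0.0, -0.001], 'joint_torque': [-0.0, -49.129, -0.404, -31.253, -0.064, 0.044, 0.0], 'position': [0.225, 0.609, 0.291], 'tool_rot': [-0.553, -3.092, 0.003], 'ft_force': [0.032, 0.172, -0.056], 'torque': [-0.041, 0.042, -0.035], 'grip_force': 0.0, 'grip_width': 1.001}
scene {'K': [[369.7667, 0.0, 254.2125], [0.0, 369.7667, 192.1018], [0.0, 0.0, 1.0]], 'origin': [0.0738, -0.326, 0.8019], 'attitude': [0.6794, -0.3108, -0.8339]}
top {'K': [[463.5952, 0.0, 251.4873], [0.0, 463.5952, 193.6062], [0.0, 0.0, 1.0]], 'origin': [0.4532, 0.0999, 1.2286], 'attitude': [0.0381, -0.0897, -1.5849]}
wrist {'K': [[335.6249, 0.0, 260.1765], [0.0, 335.6249, 191.2444], [0.0, 0.0, 1.0]], 'tool_from_camera': [[0.0002, 0.9692, 0.2463, 0.0678], [1.0, 0.0, -0.0008, 0.0002], [-0.0007, 0.2463, -0.9692, -0.0927], [0.0, 0.0, 0.0, 1.0]]}
```

View pics/top0.png

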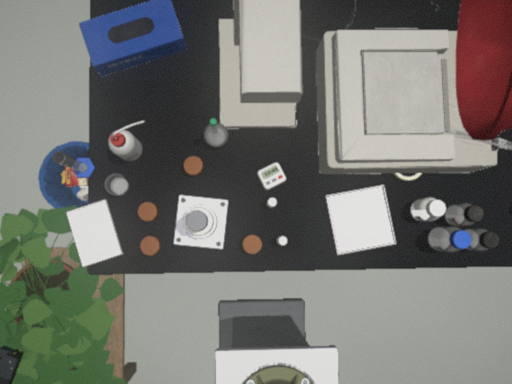

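View pics/scene0.png

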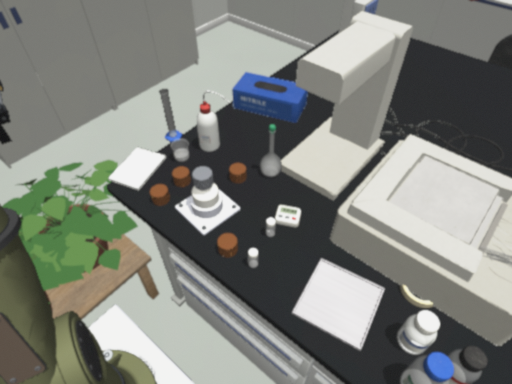

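Top view: the grey cap on the bottle in its holder is at about (197,221), and at (203,177) in the scene view. The things it could be taken for are the brown caps at (147,211), (150,245), (193,165) and (252,244) in the top view, and I rule those out by colour. The tray is at (361,220); the white sheet at (95,233) has no rim, so it isn't the tray. The vials are at (272,202) and (282,241), the timer at (272,176), the beaker at (117,184) and the wash bottle at (125,145).

```bash
cat > h.py <<'E'
from bench import ctrl
import cv2,numpy as np
from scipy.spatial.transform import Rotation as R
def cam(n,s=None):
    c=ctrl.calibration(n);K=np.array(c["K"])
    if n=="wrist":
        s=s or ctrl.get_state();T=np.array(c["tool_from_camera"]);Rt=R.from_rotvec(s["tool_rot"]).as_matrix()
        return K,Rt@T[:3,3]+s["position"],Rt@T[:3,:3]
    return K,np.array(c["origin"]),R.from_rotvec(c["attitude"]).as_matrix()
def ray(C,uv,z):
    K,o,A=C;d=np.linalg.inv(K)@[uv[0],uv[1],1];d=A@(d*[1,-1,-1]);return o+d*(z-o[2])/d[2]
def proj(C,p):
    K,o,A=C;q=A.T@(np.array(p)-o);q=K@(q*[1,-1,-1]);return q[:2]/q[2]
E
python3 - <<'E'
from h import *
b=cv2.imread("pics/top0.png");a=cv2.imread("pics/scene0.png");T=cam("top");S=cam("scene")
g=cv2.cvtColor(b,cv2.COLOR_BGR2GRAY)
m=(g[170:265,310:410]>150).astype(np.uint8)
c=max(cv2.findContours(m,0,2)[0],key=cv2.contourArea);r=cv2.minAreaRect(c);ct=np.array(r[0])+[310,170]
print("tray",ct,r,ray(T,ct,.009))
for n,uv in dict(tray=(361,220),va=(272,202),vb=(282,241),timer=(272,176),holder=(201,222)).items(): print(n,ray(T,uv,0.05 if n[0]=='v' else .01))
print("cap approx",ray(T,(196,222),.144),ray(S,(203,174),.144))
o=cv2.resize(b[190:255,165:235],None,fx=8,fy=8,interpolation=2)
o2=cv2.resize(a[155:235,170:245],None,fx=6.5,fy=6.5,interpolation=2)
h=max(o.shape[0],o2.shape[0]);o=cv2.copyMakeBorder(o,0,h-o.shape[0],0,0,0);o2=cv2.copyMakeBorder(o2,0,h-o2.shape[0],0,0,0)
o=cv2.resize(np.hstack([o,o2]),(800,int(h*800/(o.shape[1]+o2.shape[1]))));print(o.shape);cv2.imwrite("pics/crop.png",o)
E
```

```text
tray [360.43151093 219.15068817] ((50.43151092529297, 49.15068817138672), (60.687522888183594, 59.43682861328125), 78.90628051757812) [ 0.48025229 -0.22862981  0.009     ]
tray [ 0.47796214 -0.22979665  0.01      ]
va [0.52660782 0.00832704 0.05      ]
vb [ 0.42716018 -0.01508638  0.05      ]
timer [0.5981326  0.00382987 0.01      ]
holder [0.47938338 0.19238378 0.01      ]
cap approx [0.47668503 0.19381238 0.144     ] [0.48157935 0.18771767 0.144     ]
(396, 800, 3)
```

View pics/crop.png

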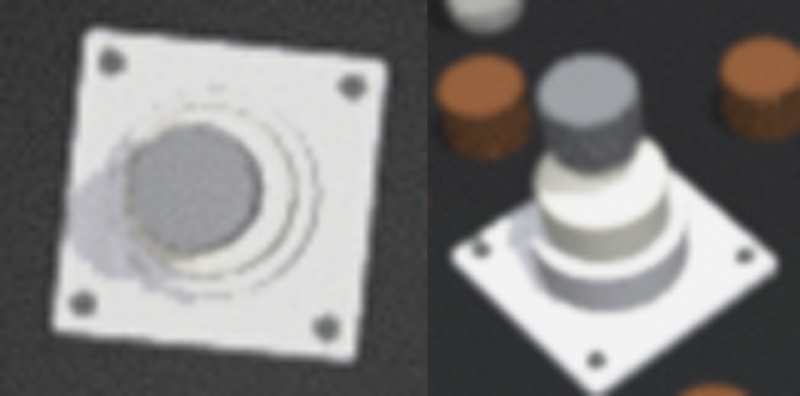

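The crop shows a grey, ribbed, round cap on the white bottle in the plate, with its top face at about (196.3,220.3) in top and (202.2,173.7) in scene; its neighbours are brown. I estimate the cap's axis at (0.480, 0.191). I'll move over it and refine with the wrist camera.

Call:
{"name": "drive_tool", "arguments": {
  "motion": [
    [[-3.2,-2.53,0],[0,0,0],1],
    [[-3.2,-2.53,0],[0,0,0],1],
    [[-3.2,-2.53,0],[0,0,0],1],
    [[-3.2,-2.53,0],[0,0,0],1],
    [[-3.2,-2.53,0],[0,0,0],1],
    [[-3.2,-2.53,0],[0,0,0],1],
    [[-3.2,-2.53,0],[0,0,0],1],
    [[-3.2,-2.53,0],[0,0,0],1],
    [[-3.2,-2.53,0],[0,0,0],1],
    [[-3.2,-2.53,0],[0,0,0],1],
    [[-3.2,-2.53,0],[0,0,0],1],
    [[0,0,0],[0,0,0],1]
  ],
  "force": 40
}}

```text
time: 1.65
position: [0.4607, 0.223, 0.2922]
tool_rot: [0.563, 3.09, -0.002]
ft_force: [-0.4, 0.7, 0.1]
grip_width: 0.998
grip_force: 0.0
```

```bash
cat > look.py <<'E'
from h import *
import sys
s=ctrl.get_state();im=ctrl.get_image("wrist")[...,::-1].copy();cv2.imwrite(f"pics/{sys.argv[1]}.png",im)
print(np.round(s["time"],2),np.round(s["position"],4),np.round(s["tool_rot"],4),np.round(s["ft_force"],2),np.round(s["joint_positions"],2))
print(R.from_rotvec(s["tool_rot"]).as_matrix().round(4))
C=cam("wrist",s);print("pred cap px",proj(C,[.48,.191,.144]))
E
python3 look.py w1
```

```text
1.65 [0.4607 0.223  0.2922] [ 5.632e-01  3.090e+00 -1.500e-03] [-0.36  0.7   0.06] [-0.75  0.02  0.25  1.8  -0.    1.32  0.71]
[[-9.357e-01  3.528e-01  5.000e-04]
 [ 3.528e-01  9.357e-01 -1.100e-03]
 [-8.000e-04 -8.000e-04 -1.000e+00]]
pred cap px [229.64254499 236.51358529]
```

View pics/w1.png

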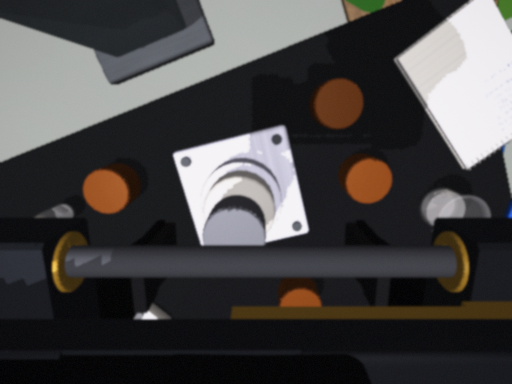

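The wrist view shows the grey cap at about (235,226), partly hidden by the gripper bar. I'll shift so it can be seen whole.

Call:
{"name": "drive_tool", "arguments": {
  "motion": [
    [[-2.5,-1.0,0],[0,0,0],1],
    [[-2.5,-1.0,0],[0,0,0],1],
    [[0,0,0],[0,0,0],1],
    [[0,0,0],[0,0,0],1]
  ]
}}

```text
time: 2.2
position: [0.498, 0.1923, 0.292]
tool_rot: [-0.549, -3.092, -0.001]
ft_force: [-0.4, 0.9, -0.5]
grip_width: 1.001
grip_force: 0.0
```

```bash
python3 look.py w2; python3 - <<'E'
from h import *
im=cv2.imread("pics/w2.png");hsv=cv2.cvtColor(im,cv2.COLOR_BGR2HSV)
g=cv2.cvtColor(im,cv2.COLOR_BGR2GRAY)
c=cv2.HoughCircles(cv2.GaussianBlur(g,(5,5),1),cv2.HOUGH_GRADIENT,1,20,param1=80,param2=18,minRadius=26,maxRadius=40)
print(c)
C=cam("wrist")
for q in c[0][:8]: print(q,ray(C,q[:2],.144))
for q in c[0][:4]: cv2.circle(im,(int(q[0]),int(q[1])),int(q[2]),(0,255,0),1)
o=cv2.resize(im[60:260,130:390],None,fx=3,fy=3);cv2.imwrite("pics/w2c.png",o)
E
```

```text
2.2 [0.498  0.1923 0.292 ] [-5.492e-01 -3.092e+00 -8.000e-04] [-0.39  0.94 -0.51] [-0.7   0.07  0.29  1.75 -0.02  1.32  0.82]
[[-9.388e-01  3.444e-01 -1.000e-03]
 [ 3.444e-01  9.388e-01  7.000e-04]
 [ 1.200e-03  3.000e-04 -1.000e+00]]
pred cap px [249.45234925 178.56276841]
[[[252.5 179.5  32.2]
  [356.5  55.5  26.8]
  [260.5 151.5  35. ]
  [481.5 173.5  31.5]
  [117.5 144.5  26.6]
  [439.5 256.5  28. ]]]
[252.5 179.5  32.2] [0.48140911 0.19290145 0.144     ]
[356.5  55.5  26.8] [0.42563462 0.28821419 0.144     ]
[260.5 151.5  35. ] [0.464106   0.20548118 0.144     ]
[481.5 173.5  31.5] [0.53478259 0.35163024 0.144     ]
[117.5 144.5  26.6] [0.42425347 0.11123554 0.144     ]
[439.5 256.5  28. ] [0.58898395 0.3082671  0.144     ]
```

View pics/w2c.png

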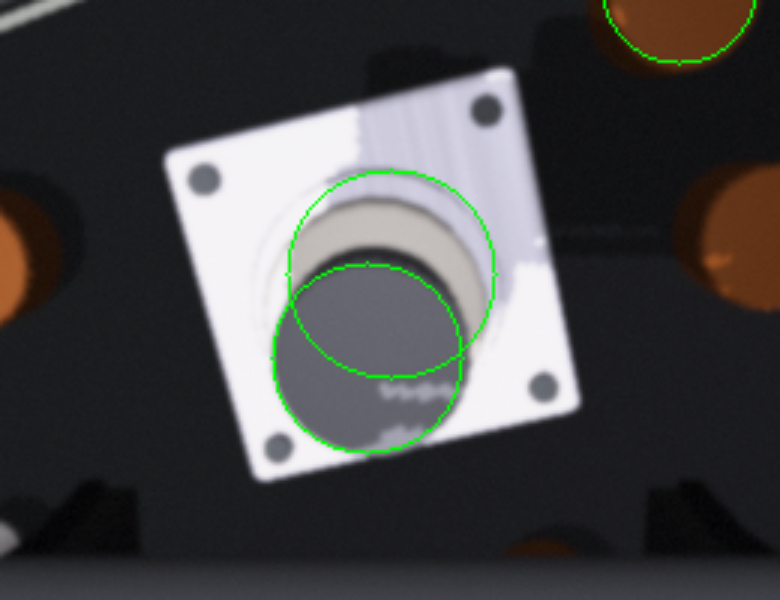

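The circle fits the cap's top face at (252.5,179.5), which puts the cap's axis at (0.4814, 0.1929), in agreement with the other views. Next I align and descend.

Call:
{"name": "drive_tool", "arguments": {
  "motion": [
    [[1.6,-0.55,0],[0,0,0],1],
    [[0,0,3],[0,0,0],1],
    [[0,0,3],[0,0,0],1],
    [[0,0,3],[0,0,0],1],
    [[0,0,1],[0,0,0],1],
    [[0,0,1],[0,0,0],1],
    [[0,0,0.3],[0,0,0],1],
    [[0,0,0],[0,0,0],1],
    [[0,0,0],[0,0,0],1],
    [[0,0,0],[0,0,0],1]
  ]
}}

```text
time: 3.5
position: [0.4823, 0.1911, 0.1797]
tool_rot: [0.553, 3.092, 0.001]
ft_force: [0.6, -0.1, 0.1]
grip_width: 1.0
grip_force: 0.0
```

```bash
python3 - <<'E'
from h import *
s=ctrl.get_state();p=s["position"];Rt=R.from_rotvec(s["tool_rot"]).as_matrix()
print(p,Rt.round(4),"tool delta cm",100*Rt.T@(np.array([.4814,.1929,.179])-p), s["ft_force"])
print(ray(cam("top"),(196.3,220.3),.144),ray(cam("scene"),(202.2,173.7),.144))
E
```

```text
[0.48234249 0.1911465  0.17974005] [[-9.380e-01  3.465e-01  8.000e-04]
 [ 3.465e-01  9.380e-01  5.000e-04]
 [-6.000e-04  7.000e-04 -1.000e+00]] tool delta cm [0.1492114  0.13177504 0.07401886] [ 0.59474872 -0.06791162  0.07359051]
[0.48062613 0.19308921 0.144     ] [0.48104041 0.18999257 0.144     ]
```

Call:
{"name": "drive_tool", "arguments": {
  "motion": [
    [[0.15,0.1,0.05],[0,0,0],1],
    [[0,0,0],[0,0,0],0.4],
    [[0,0,0],[0,0,0],0.3],
    [[0,0,0],[0,0,0],0.2],
    [[0,0,0],[0,0,0],0.1],
    [[0,0,0],[0,0,0],0],
    [[0,0,0],[0,0,0],-0.2],
    [[0,0,0],[0,0,0],-0.2]
  ],
  "force": 10
}}

```text
time: 4.5
position: [0.4811, 0.1928, 0.1788]
tool_rot: [0.553, 3.092, 0.001]
ft_force: [1.1, 2.0, -1.7]
grip_width: 0.563
grip_force: 10.0
```

Call:
{"name": "drive_tool", "arguments": {
  "motion": [
    [[0,0.05,0],[0,0,0],-1],
    [[0,0,0],[0,0,0],-1],
    [[0,0,0.1],[0,0,0],-1],
    [[0,0,0.1],[0,0,0],-1],
    [[0,0,0.1],[0,0,0],-1],
    [[0,0,0],[0,0,0],-1]
  ],
  "force": 45
}}

```text
time: 5.25
position: [0.4813, 0.193, 0.176]
tool_rot: [0.553, 3.092, 0.0]
ft_force: [-1.7, -0.5, 4.7]
grip_width: 0.552
grip_force: 45.0
```

Call:
{"name": "drive_tool", "arguments": {
  "motion": [
    [[0,0,0.1],[0,0,0],-1],
    [[0,0,0],[0,0,0],-1]
  ]
}}

```text
time: 5.5
position: [0.4812, 0.193, 0.1748]
tool_rot: [0.553, 3.092, 0.0]
ft_force: [-0.8, -0.3, 5.7]
grip_width: 0.553
grip_force: 45.0
```

Call:
{"name": "drive_tool", "arguments": {
  "motion": [
    [[0,0,0.1],[0,0,0],-1],
    [[0,0,0],[0,0,0],-1]
  ]
}}

```text
time: 5.75
position: [0.4813, 0.1929, 0.1738]
tool_rot: [0.553, 3.092, 0.0]
ft_force: [-0.6, -0.9, 5.6]
grip_width: 0.558
grip_force: 45.0
```

Call:
{"name": "drive_tool", "arguments": {
  "motion": [
    [[0,0,0.1],[0,0,0],-1],
    [[0,0,0],[0,0,0],-1]
  ]
}}

```text
time: 6.0
position: [0.4813, 0.1929, 0.1729]
tool_rot: [0.553, 3.092, 0.0]
ft_force: [-1.4, 0.2, 5.3]
grip_width: 0.555
grip_force: 45.0
```

Call:
{"name": "drive_tool", "arguments": {
  "motion": [
    [[0,0,0.1],[0,0,0],-1],
    [[0,0,0],[0,0,0],-1]
  ]
}}

```text
time: 6.25
position: [0.4813, 0.193, 0.1719]
tool_rot: [0.553, 3.092, 0.0]
ft_force: [-1.8, -0.7, 6.9]
grip_width: 0.559
grip_force: 45.0
```

Call:
{"name": "drive_tool", "arguments": {
  "motion": [
    [[0,0,0.1],[0,0,0],-1],
    [[0,0,0],[0,0,0],-1]
  ]
}}

```text
time: 6.5
position: [0.4813, 0.1929, 0.171]
tool_rot: [0.553, 3.092, 0.0]
ft_force: [-1.9, -0.6, 6.0]
grip_width: 0.554
grip_force: 45.0
```

Call:
{"name": "drive_tool", "arguments": {
  "motion": [
    [[0,0,0.1],[0,0,0],-1],
    [[0,0,0],[0,0,0],-1]
  ]
}}

```text
time: 6.75
position: [0.4813, 0.193, 0.1705]
tool_rot: [0.553, 3.092, 0.001]
ft_force: [-3.1, -1.3, 9.3]
grip_width: 0.556
grip_force: 45.0
```

Call:
{"name": "drive_tool", "arguments": {
  "motion": [
    [[0,0,0.05],[0,0,0],-1],
    [[0,0,0],[0,0,0],-1]
  ]
}}

```text
time: 7.0
position: [0.4813, 0.193, 0.1705]
tool_rot: [0.553, 3.092, 0.001]
ft_force: [-3.7, -1.4, 12.9]
grip_width: 0.556
grip_force: 45.0
```

Call:
{"name": "drive_tool", "arguments": {
  "motion": [
    [[0,0,0.03],[0,0,0],-1],
    [[0,0,0],[0,0,0],-1]
  ]
}}

```text
time: 7.25
position: [0.4814, 0.1929, 0.1705]
tool_rot: [0.553, 3.092, 0.001]
ft_force: [-4.8, -1.9, 14.3]
grip_width: 0.554
grip_force: 45.0
```

The hard stop is at TCP z = 0.1705, with 14 N. Now I turn anticlockwise, which is negative about tool z.

Call:
{"name": "drive_tool", "arguments": {
  "motion": [
    [[0,0,0],[0,0,-5],-1],
    [[0,0,0],[0,0,-5],-1],
    [[0,0,0],[0,0,-5],-1],
    [[0,0,0],[0,0,-5],-1]
  ]
}}

```text
time: 7.75
position: [0.4822, 0.1933, 0.1705]
tool_rot: [0.003, 3.139, 0.002]
ft_force: [-1.4, -1.2, 11.6]
grip_width: 0.554
grip_force: 45.0
```

Call:
{"name": "drive_tool", "arguments": {
  "motion": [
    [[0,0,0.02],[0,0,-6],-1],
    [[0,0,0],[0,0,-6],-1],
    [[0,0,0],[0,0,-6],-1],
    [[0,0,0],[0,0,-6],-1]
  ]
}}

```text
time: 8.25
position: [0.4824, 0.1934, 0.1705]
tool_rot: [-0.65, 3.07, 0.002]
ft_force: [-2.2, -0.4, 11.0]
grip_width: 0.553
grip_force: 45.0
```

Call:
{"name": "drive_tool", "arguments": {
  "motion": [
    [[0,0,0],[0,0,-6],-1],
    [[0,0,0],[0,0,-6],-1],
    [[0,0,0],[0,0,-6],-1],
    [[0,0,0],[0,0,0],-1]
  ]
}}

```text
time: 8.75
position: [0.4823, 0.1932, 0.1705]
tool_rot: [-1.119, 2.932, 0.0]
ft_force: [-1.9, -1.6, 12.2]
grip_width: 0.553
grip_force: 45.0
```

Call:
{"name": "drive_tool", "arguments": {
  "motion": [
    [[0,0,0],[0,0,-6],-1],
    [[0,0,0],[0,0,-6],-1],
    [[0,0,0],[0,0,-6],-1],
    [[0,0,0],[0,0,-5],-1],
    [[0,0,0],[0,0,0],-1]
  ]
}}

```text
time: 9.38
position: [0.4823, 0.193, 0.1705]
tool_rot: [-1.681, 2.651, -0.001]
ft_force: [-2.2, -0.8, 12.1]
grip_width: 0.558
grip_force: 45.0
```

Call:
{"name": "drive_tool", "arguments": {
  "motion": [
    [[0,0,-0.2],[0,0,0],-1],
    [[0,0,-0.2],[0,0,0],-1],
    [[0,0,-0.2],[0,0,0],-1],
    [[0,0,-0.2],[0,0,0],-1],
    [[0,0,-0.2],[0,0,0],-1],
    [[0,0,0],[0,0,0],-1]
  ]
}}

```text
time: 10.12
position: [0.4813, 0.1929, 0.1788]
tool_rot: [-1.682, 2.653, -0.0]
ft_force: [1.5, 0.5, 3.5]
grip_width: 0.553
grip_force: 45.0
```

Call:
{"name": "drive_tool", "arguments": {
  "motion": [
    [[0,0,-0.1],[0,0,0],-1],
    [[0,0,-0.1],[0,0,0],-1],
    [[0,0,0],[0,0,0],-1]
  ]
}}

```text
time: 10.5
position: [0.4807, 0.1927, 0.1803]
tool_rot: [1.681, -2.652, -0.0]
ft_force: [1.9, -1.1, 1.5]
grip_width: 0.554
grip_force: 45.0
```

Call:
{"name": "drive_tool", "arguments": {
  "motion": [
    [[0,0,-0.2],[0,0,0],-1],
    [[0,0,-0.2],[0,0,0],-1],
    [[0,0,0],[0,0,0],-1]
  ]
}}

```text
time: 10.88
position: [0.4808, 0.1928, 0.1846]
tool_rot: [1.681, -2.653, -0.0]
ft_force: [1.0, -1.3, -0.5]
grip_width: 0.551
grip_force: 45.0
```

The cap is free. Lifting straight up.

Call:
{"name": "drive_tool", "arguments": {
  "motion": [
    [[0,0,-1],[0,0,0],-1],
    [[0,0,-1],[0,0,0],-1],
    [[0,0,-2],[0,0,0],-1],
    [[0,0,-2],[0,0,0],-1],
    [[0,0,-2],[0,0,0],-1],
    [[0,0,0],[0,0,0],-1],
    [[0,0,0],[0,0,0],-1]
  ]
}}

```text
time: 11.75
position: [0.4808, 0.1931, 0.2644]
tool_rot: [1.682, -2.653, -0.001]
ft_force: [0.3, -0.4, -0.8]
grip_width: 0.553
grip_force: 45.0
```

```bash
python3 look.py w3; python3 - <<'E'
from h import *
s=ctrl.get_state();p=s["position"];Rt=R.from_rotvec(s["tool_rot"]).as_matrix()
b=ctrl.get_image("scene")[...,::-1];w=cv2.imread("pics/w3.png")
t=ctrl.get_image("top")[...,::-1]
cv2.imwrite("pics/m3.png",np.hstack([cv2.resize(b[60:320,90:420],(400,315)),cv2.resize(w,(400,315))]))
print("tool delta cm",100*Rt.T@(np.array([.4795,-.229,.2645])-p), s["joint_positions"])
print(ray(cam("top"),(360.43,219.15),.009))
a=cv2.imread("pics/scene0.png");g=cv2.cvtColor(a,cv2.COLOR_BGR2GRAY);m=np.zeros_like(g);m[255:345,285:390]=(g[255:345,285:390]>150)
c=max(cv2.findContours(m,0,2)[0],key=cv2.contourArea);q=cv2.approxPolyDP(cv2.convexHull(c),8,True)[:,0]
P=[ray(cam("scene"),x,.009) for x in q];print(q.tolist(),np.round(P,3).tolist(),np.mean(P,0))
E
```

```text
11.75 [0.4808 0.1931 0.2644] [ 1.6819e+00 -2.6529e+00 -6.0000e-04] [ 0.28 -0.38 -0.84] [-0.6   0.06  0.18  1.82 -0.01  1.27  2.28]
[[-4.266e-01 -9.044e-01 -6.000e-04]
 [-9.044e-01  4.266e-01  1.000e-04]
 [ 2.000e-04  6.000e-04 -1.000e+00]]
pred cap px [258.5550813  206.44372514]
tool delta cm [ 3.82075346e+01 -1.79020676e+01 -3.61808759e-02] [-0.60210073  0.05553563  0.17580136  1.82041846 -0.01036543  1.26792664
  2.27728354]
[ 0.48025418 -0.22862584  0.009     ]
[[321, 259], [383, 288], [362, 344], [293, 312]] [[0.545, -0.14, 0.009], [0.572, -0.293, 0.009], [0.427, -0.319, 0.009], [0.391, -0.167, 0.009]] [ 0.48379556 -0.22948809  0.009     ]
```

View pics/m3.png

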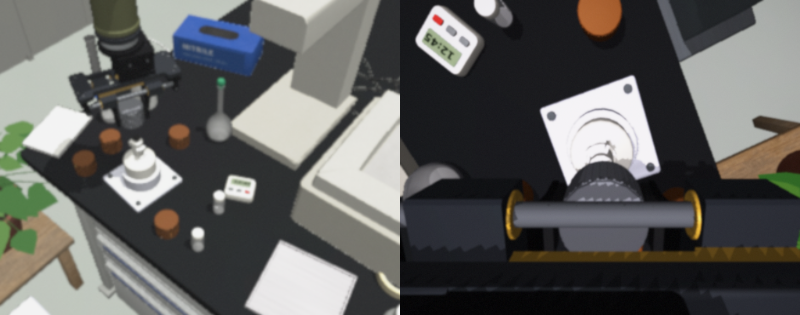

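The cap is off the neck and held in the fingers. I'll turn the wrist back by 65° to keep joint 7 clear of its limit, then carry the cap to the tray.

Call:
{"name": "drive_tool", "arguments": {
  "motion": [
    [[0,0,0],[0,0,10],-1],
    [[0,0,0],[0,0,10],-1],
    [[0,0,0],[0,0,10],-1],
    [[0,0,0],[0,0,10],-1],
    [[0,0,0],[0,0,10],-1],
    [[0,0,0],[0,0,10],-1],
    [[0,0,0],[0,0,5],-1],
    [[0,0,0],[0,0,0],-1]
  ]
}}

```text
time: 12.9
position: [0.4809, 0.1929, 0.2641]
tool_rot: [-0.006, -3.141, 0.001]
ft_force: [1.1, -0.5, -1.8]
grip_width: 0.553
grip_force: 45.0
```

Call:
{"name": "drive_tool", "arguments": {
  "motion": [
    [[0,-2,0],[0,0,0],-1],
    [[0,-4,0],[0,0,0],-1],
    [[0,-4,0],[0,0,0],-1],
    [[0,-4,0],[0,0,0],-1],
    [[0,-4,0],[0,0,0],-1],
    [[0,-4,0],[0,0,0],-1],
    [[0,-4,0],[0,0,0],-1],
    [[0,-4,0],[0,0,0],-1],
    [[0,-4,0],[0,0,0],-1],
    [[0,-4,0],[0,0,0],-1],
    [[0,-2,0],[0,0,0],-1],
    [[0,0,0],[0,0,0],-1]
  ]
}}

```text
time: 14.4
position: [0.4779, -0.2098, 0.2647]
tool_rot: [-0.014, -3.141, 0.001]
ft_force: [0.0, 0.3, -1.4]
grip_width: 0.555
grip_force: 45.0
```

```bash
python3 look.py w4; python3 - <<'E'
from h import *
s=ctrl.get_state();p=s["position"];Rt=R.from_rotvec(s["tool_rot"]).as_matrix()
im=cv2.imread("pics/w4.png");g=cv2.cvtColor(im,cv2.COLOR_BGR2GRAY);C=cam("wrist",s)
b=ctrl.get_image("scene")[...,::-1]
print("tray centre expected at",proj(C,[.481,-.229,.004]), "corners",[proj(C,[.481+a,-.229+e,.009]).round() for a in(-.08,.08) for e in (-.08,.08)])
cv2.imwrite("pics/m4.png",np.hstack([cv2.resize(b,(400,300)),cv2.resize(im,(400,300))]))
print("tool delta cm",100*Rt.T@(np.array([.481,-.229,.08])-p))
E
```

```text
14.4 [ 0.4779 -0.2098  0.2647] [-1.4000e-02 -3.1411e+00  9.0000e-04] [ 0.    0.29 -1.36] [-0.23  0.06  0.62  1.82 -0.04  1.27  1.96]
[[-1.0e+00  8.9e-03 -5.0e-04]
 [ 8.9e-03  1.0e+00 -6.0e-04]
 [ 5.0e-04 -6.0e-04 -1.0e+00]]
pred cap px [861.42213178 208.77129074]
tray centre expected at [239.7131961  173.81091705] corners [array([158.,  97.]), array([318.,  96.]), array([169., 246.]), array([313., 245.])]
tool delta cm [-0.28358806 -2.11313366 18.45641887]
```

View pics/m4.png

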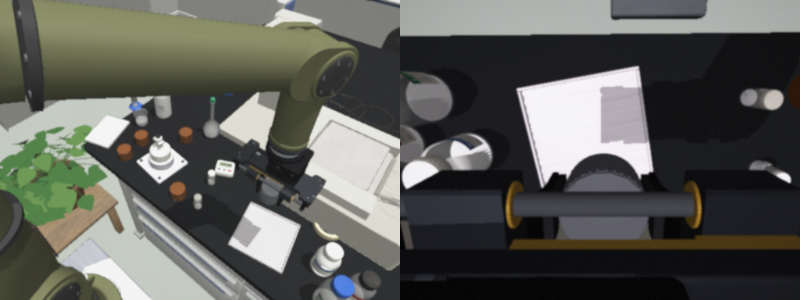

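The wrist view shows the tray under the held cap. The bottles at the left could come near the gripper's body, so I'll triangulate them before going down.

```bash
python3 - <<'E'
import cv2,numpy as np
w=cv2.imread("pics/w4.png");t=cv2.imread("pics/top0.png")
cv2.imwrite("pics/m5.png",np.hstack([cv2.resize(w[70:270,0:200],None,fx=2,fy=2,interpolation=2),cv2.resize(t[170:270,400:500],None,fx=4,fy=4,interpolation=2)]))
E
```

```text
(no output)
```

View pics/m5.png

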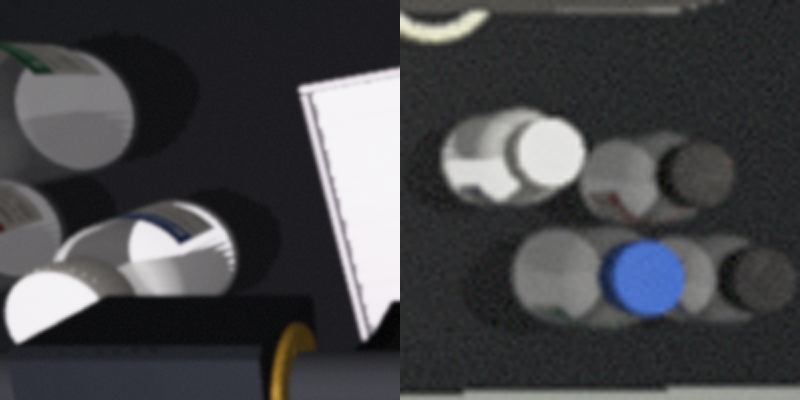

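The white bottle's near edge is at about y = -0.355 in both views, so the gripper's body clears it by about 3 cm. Going down.

Call:
{"name": "drive_tool", "arguments": {
  "motion": [
    [[-0.3,-1.3,0],[0,0,0],-1],
    [[0,0,3],[0,0,0],-1],
    [[0,0,4],[0,0,0],-1],
    [[0,0,4],[0,0,0],-1],
    [[0,0,4],[0,0,0],-1],
    [[0,0,2],[0,0,0],-1],
    [[0,0,1],[0,0,0],-1],
    [[0,0,0.2],[0,0,0],-1],
    [[0,0,0],[0,0,0],-1],
    [[0,0,0],[0,0,0],-1]
  ]
}}

```text
time: 15.75
position: [0.4829, -0.2202, 0.0837]
tool_rot: [0.007, 3.14, -0.0]
ft_force: [0.2, 0.4, -0.4]
grip_width: 0.556
grip_force: 45.0
```

Call:
{"name": "drive_tool", "arguments": {
  "motion": [
    [[0,0,0.1],[0,0,0],-1],
    [[0,0,0.1],[0,0,0],-1],
    [[0,0,0],[0,0,0],-1]
  ]
}}

```text
time: 16.12
position: [0.4822, -0.22, 0.0807]
tool_rot: [0.007, 3.142, 0.0]
ft_force: [0.3, 0.0, -0.3]
grip_width: 0.556
grip_force: 45.0
```

Call:
{"name": "drive_tool", "arguments": {
  "motion": [
    [[0,0,0.1],[0,0,0],-1],
    [[0,0,0.1],[0,0,0],-1],
    [[0,0,0],[0,0,0],-1]
  ]
}}

```text
time: 16.5
position: [0.4822, -0.22, 0.0786]
tool_rot: [-0.007, -3.141, -0.0]
ft_force: [-0.4, 0.3, -0.2]
grip_width: 0.557
grip_force: 45.0
```

Call:
{"name": "drive_tool", "arguments": {
  "motion": [
    [[0,0,0.1],[0,0,0],-1],
    [[0,0,0],[0,0,0],-1]
  ]
}}

```text
time: 16.75
position: [0.4822, -0.22, 0.0777]
tool_rot: [-0.007, -3.141, -0.0]
ft_force: [-0.7, 0.3, -1.3]
grip_width: 0.557
grip_force: 45.0
```

Call:
{"name": "drive_tool", "arguments": {
  "motion": [
    [[0,0,0.08],[0,0,0],-1],
    [[0,0,0],[0,0,0],-1]
  ]
}}

```text
time: 17.0
position: [0.4822, -0.22, 0.0769]
tool_rot: [-0.007, -3.142, -0.0]
ft_force: [0.2, 0.0, -1.7]
grip_width: 0.556
grip_force: 45.0
```

Call:
{"name": "drive_tool", "arguments": {
  "motion": [
    [[0,0,0.06],[0,0,0],-1],
    [[0,0,0],[0,0,0],-1]
  ]
}}

```text
time: 17.25
position: [0.4823, -0.2201, 0.0767]
tool_rot: [0.007, 3.142, 0.001]
ft_force: [-2.1, 0.4, 4.8]
grip_width: 0.556
grip_force: 45.0
```

Call:
{"name": "drive_tool", "arguments": {
  "motion": [
    [[0,0,0.06],[0,0,0],-1],
    [[0,0,0],[0,0,0],-1]
  ]
}}

```text
time: 17.5
position: [0.4823, -0.2201, 0.0767]
tool_rot: [-0.007, -3.142, -0.001]
ft_force: [-3.6, 1.4, 9.3]
grip_width: 0.552
grip_force: 45.0
```

The cap rests on the tray floor, as expected at z = 0.0767. I'll ease off a little, open slowly, and retreat.

Call:
{"name": "drive_tool", "arguments": {
  "motion": [
    [[0,0,-0.08],[0,0,0],-1],
    [[0,0,0],[0,0,0],0.3],
    [[0,0,0],[0,0,0],0.6],
    [[0,0,0],[0,0,0],1],
    [[0,0,0],[0,0,0],1],
    [[0,0,0],[0,0,0],1],
    [[0,0,0],[0,0,0],1]
  ]
}}

```text
time: 18.38
position: [0.4822, -0.2201, 0.0765]
tool_rot: [0.007, 3.142, 0.0]
ft_force: [-0.5, 1.4, 0.6]
grip_width: 0.988
grip_force: 0.0
```

Call:
{"name": "drive_tool", "arguments": {
  "motion": [
    [[0,0,-1],[0,0,0],1],
    [[0,0,-2],[0,0,0],1],
    [[0,0,-4],[0,0,0],1],
    [[0,0,-4],[0,0,0],1],
    [[0,0,-4],[0,0,0],1],
    [[-3,4,0],[0,0,0],1],
    [[-3,4,0],[0,0,0],1],
    [[0,0,0],[0,0,0],1],
    [[0,0,0],[0,0,0],1]
  ]
}}

```text
time: 19.5
position: [0.5423, -0.1409, 0.2269]
tool_rot: [-0.007, -3.141, 0.001]
ft_force: [-0.5, 0.2, 0.4]
grip_width: 1.003
grip_force: 0.0
```

```bash
python3 look.py w6; python3 - <<'E'
from h import *
b=ctrl.get_image("scene")[...,::-1];w=cv2.imread("pics/w6.png");C=cam("wrist")
print("cap expected",proj(C,[.482,-.22,.042]),"tray",proj(C,[.481,-.229,.004]))
cv2.imwrite("pics/m6.png",np.hstack([cv2.resize(b,(400,300)),cv2.resize(w,(400,300))]))
E
```

```text
19.5 [ 0.5423 -0.1409  0.2269] [-7.4000e-03 -3.1414e+00  1.1000e-03] [-0.52  0.16  0.44] [-0.3   0.19  0.57  1.78 -0.11  1.2   1.87]
[[-1.0e+00  4.7e-03 -1.0e-04]
 [ 4.7e-03  1.0e+00 -7.0e-04]
 [ 1.0e-04 -7.0e-04 -1.0e+00]]
pred cap px [908.89198373 113.77805382]
cap expected [162.12501963 116.52232582] tray [163.92849688 114.19207071]
```

View pics/m6.png

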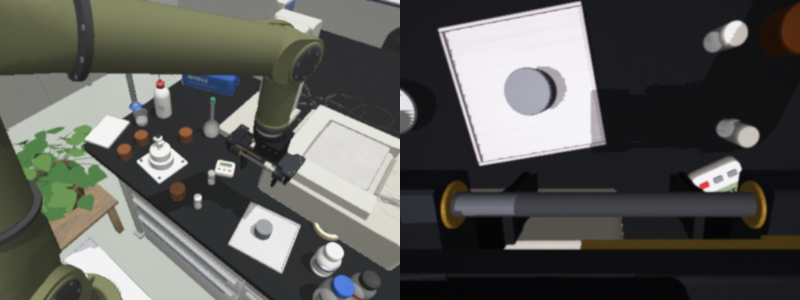

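The cap stands upright near the middle of the tray (wrist view about (528,92) in the montage). The bystanders are where they were, and the gripper is clear.

```bash
python3 -c "
from bench import ctrl
print(ctrl.close_job())"
```

```text
the job is handed in; nothing more can be done
None
```

The cap came off the bottle and now stands upright, open side down and let go, about 1 cm from the tray's centre. The bystanders look unmoved, and the job was handed in at about 20 s; no verdict came back.

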